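Gauge two sleeves, click the fitting one into the reader and hold

ROBOT

A 7-joint arm with a two-finger parallel gripper is mounted at the origin on the work surface. World frame = base frame: x ahead of the robot, y to its left, z up, the work surface at z = 0. Lengths are in m, angles in rad, forces in N, time in s.
With the tool pointing down it reaches from about 0.35 to 0.9 m from the base axis. Payload 7.2 kg.
Tool frame: the origin (TCP) lies at the very end of the fingers, on their centre line; the grasp point (between the pads) lies 19 mm behind it (manip.grip_depth is the distance from the TCP to the grasp point, in m); y points along the fingers, x is the direction in which the jaws open and shut, and the axes are right-handed (so a half turn about y gives the same grasp; the last joint's range is limited). The gripper opens to 85 mm and grips with 20 to 120 N. Pads are 22 mm wide; open, the fingers measure 114 mm over their backs; the gripper's body (76 mm by 85 mm) begins 54 mm behind the grasp point. The pads swing forward as they close: fully open they stand 13 mm farther back than shut.
Start: joints at [1.237, 0.411, -0.013, 1.596, 0.006, 1.134, -0.082], TCP at [0.164, -0.603, 0.231] pointing down, gripper open.
Joint ranges: [-2.95, 2.95], [-0.29, 1.99], [-1.47, 1.44], [0.14, 2.54], [-1.03, 4.17], [0.13, 1.85], [-2.86, 2.86]. Speed limits (rad/s): [2.39, 2.39, 3.01, 3.01, 3.14, 3.14, 3.14].

INTERFACE

Orientations are given as a rotation vector (axis times angle).
In Python, from workcell import manip gives the robot as it stands. The module is installed in compiled form; this text tells all that it offers.
- The arm moves only by the shell command python3 -m crank 'ROWS' [FORCE]. ROWS is JSON, a list of rows, each a list of 7 numbers: the shift along the tool's x, y, z in cm, then the turn, a rotation vector about the tool's x, y, z in degrees, then the gripper's target within -1 to 1 (fully open at 1, half-way at 0, shut at -1). A call has 1 to 12 rows; each row shifts and turns the pose as measured when the row begins, along the tool's axes as they then stand; what a row does not reach is not made up. A row lasts 1/10 s, in which the tool goes at most 50 mm and 8.59 degrees, less where a joint would pass 70% of its speed; a pose out of reach is approached as far as the arm can. A call is refused whole if a number of a shift passes 5 or a number of a turn 8.59, either way. A call with a gripper value outside its range is refused whole. The fingers move at their own pace and stop on an object; FORCE is the grip in N (left out, the last holds). Time passes only in rows, so rows that do not move let the fingers close. It gives the time, the measured TCP pose, the force and the opening at its end, in the units of the state.
- manip.get_state(): the state, without advancing time (a new reading comes with each control period).
- manip.camera(name): name is "scene" or "top"; returns the picture (384x512x3 uint8, red, green, blue); there is no depth.
- manip.get_calibration(name): a dict with "camera_matrix" (3x3 intrinsics, pixels), "R" (3x3) and "t" (3): a world point X has camera coordinates R X + t. Camera axes: x right, y down, z forward; pixel columns grow to the right and rows downward; lengths in m; the calibration is good to about 2 mm. A picture is of the moment at which its call begins. get_calibration takes no time and is no camera call.
- manip.hand_in(): hands the job in, once; it reports no verdict.
The state is a dict: "clock": time; "joint_pos": joint angles; "qvel": joint speeds; "joint_efforts": joint torques, N m; "ee_pos": TCP position; "tcp_rot": TCP orientation; "ft_force": force on the tool from outside, world axes, zero at the start; "ft_torque": the same for the moment, N m; "gripper_width": opening from 0.0 (shut) to 1.0 (fully open).
Only numpy, scipy, OpenCV 4.12 (cv2) and the standard library are available. Lean on these libraries where they do the work, as an engineer would, in place of code of your own. Each camera call takes 0.05 s, during which the arm holds its last target. There are 200 camera calls.

TASK

Find out which of the two aluminium sleeves fits over the pin on the reader's dial: slide that one right down onto the pin while the lever is at rest and let go of it, and put the one that does not fit standing or lying in the white reject tray. Then swing the lever anticlockwise seen from above, exactly three clicks by feel (the third click, never on to a fourth) and hold it there: the lever springs back when let go, so the job finishes with the gripper still holding the lever at the third click. Leave everything else on the bench where it is.

Things in the scene. Friction and masses are not known exactly. Their poses are not given: they have to be found in the camera images.
- reader: fixed round white housing, 208 mm across, 44 mm high, with an aluminium dial (160 mm across, top at height 55 mm) and a white hood over part of it (top at 111 mm, black block on it to 116). Origin on the dial's upright axis at bench height; x points along the lever at rest. Anticlockwise from x, seen from above, the pin stands at 120 degrees at rest, the hood covers 158 to 225
- lever: the dial with its lever, one piece: a steel bar (18 mm wide, top at height 64 mm) with an upright round black knob. Origin on the dial axis at bench height; x along the bar to the knob, z up. Turns only anticlockwise from rest; a spring always draws it back, with about 10 N at the knob. Four evenly spaced clicks, somewhere between 12 and 25 degrees apart, then an end stop
- knob_top (a point): centre of the knob's top face, at height 102 mm, 150 mm from the dial axis. Knob 16 mm in diameter, from 64 to 102 mm. Each click is felt at the knob alike: the push climbs to about 12 N, sinks to about 5.5 N as it goes over, then is about 10 N again: the lever is on that click, with about 5 degrees of even push before the next climb. The first climb begins within 10 degrees of rest
- pin_foot (a point): the foot of the upright steel pin on the dial, at the dial's top face (55 mm above the bench), 58 mm from the dial axis. The pin is 15 mm in diameter and 28 mm tall, its top 6 mm a cone narrowing to 7 mm. It turns with the dial
- wide_sleeve: aluminium sleeve (a plain tube standing on end), 30 mm outside, 34 mm tall, bore 18 mm right through: it fits the pin. Origin centre of its underside, z along the bore. About 45 g
- narrow_sleeve: aluminium sleeve like the other outside, 30 mm by 34 mm, standing on end, but bore 11 mm: it does not fit the pin. Origin centre of its underside, z along the bore. About 55 g
- tray: the reject tray, white, open, fixed: 120 x 120 mm outside, walls 4 mm thick and 25 mm high, floor about 4 mm thick. Origin centre of its underside, z up, x and y along its sides
- marker: a white and black marker pen, 130 mm long, 12 mm thick, lying down; origin at its middle, underside; x along it. Not part of the job
- beaker: a glass beaker, 70 mm across, 90 mm tall; origin centre of its underside. Not part of the job
- bottle: a clear glass bottle with a blue cap, 66 mm across, 150 mm tall; origin centre of its underside. Not part of the job
- amber_bottle: an amber glass bottle with a black cap, 56 mm across, 120 mm tall; origin centre of its underside. Not part of the job
- tip_box: a closed blue pipette tip box, 120 x 85 x 60 mm; origin centre of its underside. Not part of the job
- stopper: a dark rubber stopper, 36 mm across its top, 30 mm tall; origin centre of its underside. Not part of the job
Mind the look-alikes: they are no part of the job. Leave any pink or yellow look-alike of the wide_sleeve alone. Several things have the shape of the tray; the one meant has the colours described above.

How it is judged:
By the outcome, as a careful person would: the job done as asked, in the order asked, and still so for the second after the job is handed in, while the arm keeps its last pose, push and grip.
It also fails if it takes over 72 s, if anything falls off the work surface, if the arm or the gripper's body presses on something with over 40 N, if the wrist force passes 120 N, or if a joint passes its speed limit or range.

## Working session

There is one attempt and no reset: what is moved stays moved. The work goes in short steps, Python scripts to look and compute and a shell command to move; the robot and the scene stay as the last step left them, time stands still between calls to the robot, and variables do not carry over. Pictures are saved under pics/ and viewed, about 8 in all and at most 12, crops included, and the job is handed in when it is done.

```bash
mkdir -p pics; cat > h.py <<'E'
import numpy as np, cv2
from workcell import manip
from scipy.spatial.transform import Rotation as R
def snap(n,f):
    im=manip.camera(n); cv2.imwrite('pics/'+f,im[:,:,::-1]); return im
def pix2(n,u,v,z):
    c=manip.get_calibration(n);K=np.array(c["camera_matrix"]);Rm=np.array(c["R"]);t=np.array(c["t"])
    o=-Rm.T@t; d=Rm.T@np.linalg.inv(K)@np.array([u,v,1.]); return o+d*(z-o[2])/d[2]
def proj(n,X):
    c=manip.get_calibration(n);K=np.array(c["camera_matrix"]);p=K@(np.array(c["R"])@np.array(X)+np.array(c["t"])); return p[:2]/p[2]
def st():
    s=manip.get_state(); M=R.from_rotvec(s["tcp_rot"]).as_matrix()
    print(round(s["clock"],2),np.round(s["ee_pos"],4),"\nR",np.round(M,3).tolist(),"F",np.round(s["ft_force"],1),"w",round(s["gripper_width"],3),"q",np.round(s["joint_pos"],2)); return s,M
def go(X,yaw=None):
    "shift in tool axes cm to TCP target X"
    s,M=st(); print("shift cm",np.round(M.T@(np.array(X)-s["ee_pos"])*100,2))
E
python3 - <<'E'
from h import *
a=snap("top","t0.png");b=snap("scene","s0.png");st()
for n in("top","scene"):
    c=manip.get_calibration(n);print(n,np.round(c["camera_matrix"],1).tolist(),np.round(-np.array(c["R"]).T@np.array(c["t"]),3),np.round(c["R"],2).tolist())
E
```

```text
0.1 [ 0.164  -0.6026  0.2306] 
R [[0.263, -0.0, 0.965], [-0.965, 0.001, 0.263], [-0.001, -1.0, -0.0]] F [-0.  -0.8 -0.3] w 0.997 q [ 1.24  0.41 -0.01  1.6   0.01  1.13 -0.08]
top [[446.1, 0.0, 254.7], [0.0, 446.1, 195.8], [0.0, 0.0, 1.0]] [0.401 0.05  1.356] [[0.01, -1.0, 0.02], [-0.99, -0.01, -0.13], [0.13, -0.02, -0.99]]
scene [[357.6, 0.0, 255.1], [0.0, 357.6, 188.0], [0.0, 0.0, 1.0]] [ 0.973 -0.673  0.758] [[0.88, 0.47, -0.02], [0.28, -0.57, -0.77], [-0.38, 0.68, -0.63]]
```

View pics/t0.png

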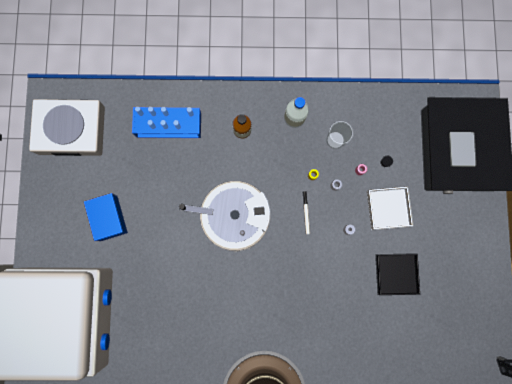

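View pics/s0.png

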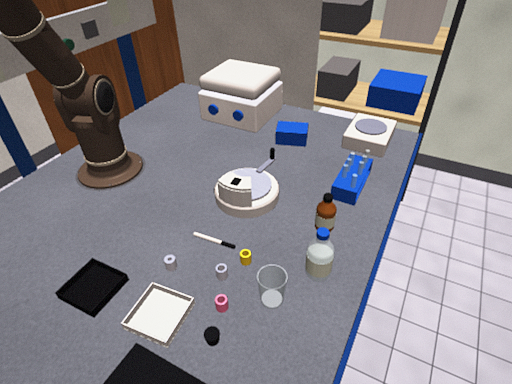

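The top view shows the reader at (235,215) and the lever knob at (183,207). The pin is at about (242,233). There are two grey sleeves, at (337,184) and (350,229). The white tray is at (390,208); a black tray look-alike is at (398,274). The yellow sleeve (314,174) and the pink one (362,169) are decoys. Next I'll enlarge the sleeves and the reader.

```bash
python3 - <<'E'
import cv2,numpy as np
t=cv2.imread('pics/t0.png')
a=cv2.resize(t[165:245,320:420],(800,600) if 0 else (750,600),interpolation=cv2.INTER_CUBIC)
b=cv2.resize(t[175:255,175:275],(750,600),interpolation=cv2.INTER_CUBIC)
cv2.imwrite('pics/c1.png',a);cv2.imwrite('pics/c2.png',b)
E
```

```text
(no output)
```

View pics/c1.png

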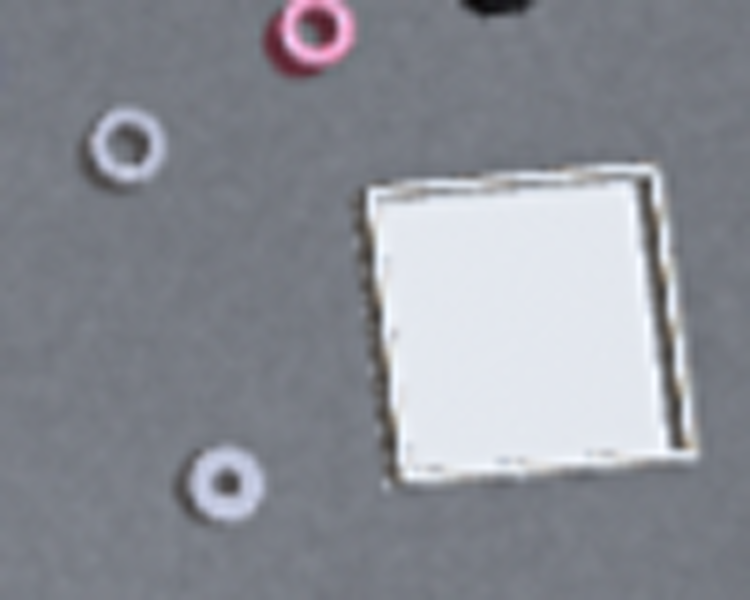

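View pics/c2.png

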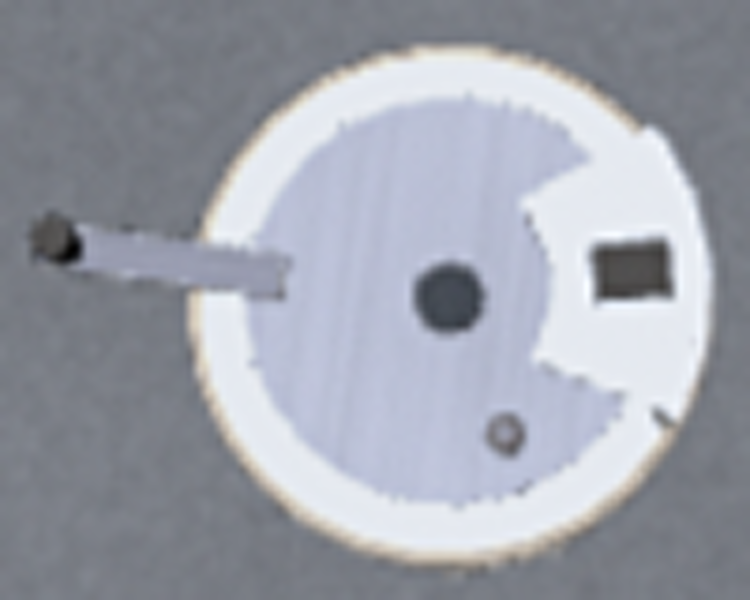

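The wide sleeve (thin ring, large bore) is at crop (127,146). The narrow one (thick ring) is at crop (226,484). The white tray's rim corners are at about (370,188), (658,168), (695,456) and (402,480). In the second crop the pin top is at (505,434), the knob top at about (50,232), and the dial hub at (449,298).

```bash
python3 - <<'E'
from h import *
def c1(x,y,z): return pix2("top",x/7.5-.43+320,y/7.5-.43+165,z)
def c2(x,y,z): return pix2("top",x/7.5-.43+175,y/7.5-.43+175,z)
W=c1(127,146,.034);N=c1(226,484,.034);print("W",W,"N",N)
print("scene proj",proj("scene",W),proj("scene",N))
tr=np.array([c1(*p,.025) for p in[(370,188),(658,168),(695,456),(402,480)]]);print("tray",tr.mean(0),np.linalg.norm(tr-np.roll(tr,1,0),axis=1))
pt=c2(505,434,.083);kn=c2(50,232,.102);h=c2(449,298,.055)
hs=c2(452,304,.044)
for a in("pt","kn","h","hs"): print(a,eval(a))
print("pin r",np.linalg.norm((pt-h)[:2]),"knob r",np.linalg.norm((kn-h)[:2]))
an=lambda v:np.degrees(np.arctan2(v[1],v[0]))
print("lever ang",an(kn-h),"pin ang",an(pt-h)-an(kn-h))
E
```

```text
W [ 0.61342282 -0.2161789   0.034     ] N [ 0.4781913  -0.25302413  0.034     ]
scene proj [221.32833377 267.33002243] [169.68430747 258.39908182]
tray [ 0.5445292  -0.37970941  0.025     ] [0.1181194  0.11764164 0.11693545 0.11850875]
pt [0.46378896 0.06642446 0.083     ]
kn [0.53753173 0.23795891 0.102     ]
h [0.51794544 0.08910964 0.055     ]
hs [0.51657858 0.08823167 0.044     ]
pin r 0.05871577390504492 knob r 0.15013235971005803
lever ang 82.50381967176732 pin ang -239.77588372049587
```

Everything agrees with the given sizes: pin radius 58.7 mm (58 given), knob radius 150.1 mm (150), pin angle 120.2° (120), tray side about 118 mm (120). The next move goes above the wide sleeve.

```bash
python3 -m crank '[[-2.1,0,4.4,0,0,0,0.4],[-2.1,0,4.4,0,0,0,0.4],[-2.1,0,4.4,0,0,0,0.4],[-2.1,0,4.4,0,0,0,0.4],[-2.1,0,4.4,0,0,0,0.4],[-2.1,0,4.4,0,0,0,0.4],[-2.1,0,4.4,0,0,0,0.4],[-2.1,0,4.4,0,0,0,0.4],[-2.1,0,4.4,0,0,0,0.4],[-2.1,0,4.4,0,0,0,0.4],[-2.1,0,4.4,0,0,0,0.4],[-2.1,0,4.4,0,0,0,0.4]]'; python3 -c "
from h import *
go([.6134,-.2162,.10])"
```

```text
clock: 1.3
ee_pos: [0.6125, -0.2181, 0.2241]
tcp_rot: [-1.32, 1.033, -1.018]
ft_force: [0.7, -0.3, 0.3]
gripper_width: 0.704
1.3 [ 0.6125 -0.2181  0.2241] 
R [[0.245, -0.009, 0.969], [-0.97, 0.002, 0.245], [-0.005, -1.0, -0.009]] F [ 0.7 -0.3  0.3] w 0.704 q [ 0.41  0.48 -0.21  1.52  0.11  1.17 -1.14]
shift cm [-0.1  12.41  0.24]
```

```bash
python3 -m crank '[[-0.1,4,0.2,0,0,0,0.4],[0,4,0,0,0,0,0.4],[0,4,0,0,0,0,0.4],[0,0,0,0,0,0,0.4]]'; python3 -c "
from h import *
go([.6134,-.2162,.006]);b=snap('scene','s1.png')
cv2.imwrite('pics/s1c.png',cv2.resize(b[200:300,160:290,::-1],(780,600),interpolation=2))"
```

```text
clock: 1.7
ee_pos: [0.6205, -0.2042, 0.0997]
tcp_rot: [-1.319, 1.021, -1.006]
ft_force: [-0.0, -1.3, 0.3]
gripper_width: 0.7
1.7 [ 0.6205 -0.2042  0.0997] 
R [[0.259, -0.006, 0.966], [-0.966, 0.008, 0.259], [-0.009, -1.0, -0.004]] F [-0.  -1.3  0.3] w 0.7 q [ 0.39  0.6  -0.21  1.63  0.14  0.93 -1.17]
shift cm [ 1.05  9.37 -0.96]
```

View pics/s1c.png

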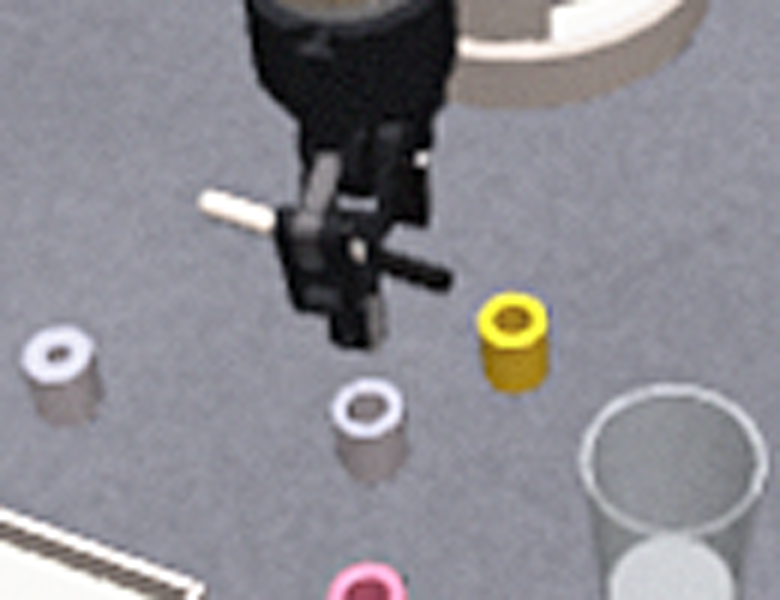

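The crop confirms the wide sleeve (large bore) at scene (221,268), within 1 px of where I projected it. The narrow one is at (170,259). I'll centre over the wide sleeve, then descend.

```bash
python3 -m crank '[[1.0,0,-1.0,0,0,0,0.4],[0,0,0,0,0,0,0.4],[0,0,0,0,0,0,0.4]]' >/dev/null; python3 -c "
from h import *
go([.6134,-.2162,.006])"
```

```text
2.05 [ 0.6172 -0.22    0.1088] 
R [[0.257, 0.005, 0.966], [-0.966, 0.004, 0.257], [-0.003, -1.0, 0.006]] F [-0.1  0.6  0.5] w 0.697 q [ 0.42  0.59 -0.21  1.63  0.14  0.94 -1.15]
shift cm [-0.44 10.28 -0.33]
```

```bash
python3 -m crank '[[-0.3,2.5,-0.3,0,0,0,0.4],[-0.1,2.5,0,0,0,0,0.4],[0,1.5,0,0,0,0,0.4],[0,0.8,0,0,0,0,0.4],[0,0,0,0,0,0,0.4]]' >/dev/null; python3 -c "
from h import *
go([.6134,-.2162,.006])"
```

```text
2.55 [ 0.6185 -0.2209  0.0426] 
R [[0.253, 0.019, 0.967], [-0.967, -0.001, 0.253], [0.006, -1.0, 0.018]] F [-0.1  0.1 -0.2] w 0.705 q [ 0.41  0.66 -0.19  1.68  0.16  0.8  -1.17]
shift cm [-0.61  3.65 -0.44]
```

```bash
cat >> h.py <<'E'
def go(X,yaw=None):
    "shift cm and turn deg (tool axes) to TCP target X, upright, jaw axis at yaw deg (default: as now)"
    s,M=st(); a=np.degrees(np.arctan2(M[1,0],M[0,0])) if yaw is None else yaw
    c,d=np.cos(np.radians(a)),np.sin(np.radians(a)); T=np.array([[c,0,-d],[d,0,c],[0,-1,0]])
    print("shift cm",np.round(M.T@(np.array(X)-s["ee_pos"])*100,2),"turn",np.round(R.from_matrix(M.T@T).as_rotvec(True),1))
E
python3 -m crank '[[-0.6,0,-0.5,-1,0,0,0.4],[0,0,0,0,0,0,0.4],[0,0,0,0,0,0,0.4]]' >/dev/null; python3 -c "
from h import *
go([.6134,-.2162,.006])"
```

```text
2.85 [ 0.6131 -0.2163  0.045 ] 
R [[0.253, 0.003, 0.967], [-0.967, -0.007, 0.253], [0.008, -1.0, 0.001]] F [-0.4  0.3 -0.3] w 0.699 q [ 0.39  0.66 -0.19  1.68  0.17  0.81 -1.19]
shift cm [-0.03  3.9   0.03] turn [-0.1  0.   0.4]
```

```bash
python3 -m crank '[[0,1.5,0,0,0,0.2,0.4],[0,1.2,0,0,0,0,0.4],[0,1.0,0,0,0,0,0.4],[0,0.4,0,0,0,0,0.4],[0,0,0,0,0,0,0.4]]' 40 >/dev/null; python3 -c "
from h import *
go([.6134,-.2162,.006])"
```

```text
3.35 [ 6.133e-01 -2.165e-01  3.000e-04] 
R [[0.253, 0.003, 0.967], [-0.967, -0.003, 0.253], [0.004, -1.0, 0.002]] F [ 0.2  0.1 -0.7] w 0.696 q [ 0.39  0.72 -0.18  1.7   0.18  0.74 -1.2 ]
shift cm [-0.02 -0.57  0.02] turn [-0.1  0.   0.2]
```

```bash
python3 -m crank '[[0,-0.6,0,0,0,0,0.4],[0,0,0,0,0,0,-0.6],[0,0,0,0,0,0,-0.6],[0,0,0,0,0,0,-0.6],[0,0,0,0,0,0,-0.6],[0,0,0,0,0,0,-0.6],[0,0,0,0,0,0,-0.6]]' 40 ; python3 -m crank '[[0,-1,0,0,0,0,-0.6],[0,-3,0,0,0,0,-0.6],[0,-4,0,0,0,0,-0.6],[0,-4,0,0,0,0,-0.6],[0,-3,0,0,0,0,-0.6],[0,0,0,0,0,0,-0.6]]'; python3 -c "
from h import *
go([.4642,.0668,.16],-90)"
```

```text
clock: 4.05
ee_pos: [0.614, -0.2168, 0.008]
tcp_rot: [-1.32, 1.014, -1.024]
ft_force: [-0.2, 0.6, -1.0]
gripper_width: 0.342
clock: 4.65
ee_pos: [0.6126, -0.2156, 0.1654]
tcp_rot: [-1.321, 1.015, -1.021]
ft_force: [0.2, 0.7, -0.1]
gripper_width: 0.343
4.65 [ 0.6126 -0.2156  0.1654] 
R [[0.254, 0.002, 0.967], [-0.967, -0.003, 0.254], [0.003, -1.0, 0.001]] F [ 0.2  0.7 -0.1] w 0.343 q [ 0.41  0.52 -0.21  1.6   0.12  1.04 -1.15]
shift cm [-31.08   0.43  -7.19] turn [-0.1 14.7  0.2]
```

```bash
python3 -m crank '[[-3,0,-0.7,0,0,0,-0.6],[-4,0,-0.9,0,0,0,-0.6],[-4,0,-0.9,0,0,0,-0.6],[-4,0,-0.9,0,0,0,-0.6],[-4,0,-0.9,0,0,0,-0.6],[-4,0,-0.9,0,0,0,-0.6],[-4,0,-0.9,0,0,0,-0.6],[-3,0,-0.9,0,0,0,-0.6],[-1,0,-0.2,0,0,0,-0.6],[0,0,0,0,0,0,-0.6]]'; python3 -m crank '[[0,0,0,0,5,0,-0.6],[0,0,0,0,8,0,-0.6],[0,0,0,0,8,0,-0.6],[0,0,0,0,6,0,-0.6],[0,0,0,0,3,0,-0.6],[0,0,0,0,0,0,-0.6],[0,0,0,0,0,0,-0.6]]' >/dev/null; python3 -c "
from h import *
go([.4642,.0668,.13],-105)"
```

```text
clock: 5.65
ee_pos: [0.4571, 0.0738, 0.164]
tcp_rot: [-1.321, 1.013, -1.027]
ft_force: [0.9, -1.2, 0.1]
gripper_width: 0.34
6.35 [0.4616 0.064  0.1634] 
R [[-0.295, 0.006, 0.955], [-0.955, -0.01, -0.295], [0.008, -1.0, 0.008]] F [-0.4  0.1 -0. ] w 0.344 q [-0.03  0.23 -0.26  2.04  0.09  0.88 -2.21]
shift cm [-0.37  3.34  0.14] turn [-0.5 -2.2  0.5]
```

```bash
python3 -m crank '[[-0.3,1.5,0.1,-0.5,0,0.5,-0.6],[0,2,0,0,0,0,-0.6],[0,1.5,0,0,0,0,-0.6],[0,0.5,0,0,0,0,-0.6],[0,0,0,0,0,0,-0.6],[0,0,0,0,0,0,-0.6]]' >/dev/null; python3 -c "
from h import *
go([.4642,.0668,.1])
a=snap('top','t2.png');b=snap('scene','s2.png')
print(proj('top',[.4642,.0668,.083]),proj('scene',[.4642,.0668,.083]))
cv2.imwrite('pics/m2.png',np.hstack([cv2.resize(i,(400,400),interpolation=2) for i in(a[190:270,200:280,::-1],b[130:210,205:285,::-1])]))"
```

```text
6.95 [0.4662 0.0631 0.1075] 
R [[-0.292, 0.002, 0.956], [-0.957, 0.001, -0.292], [-0.001, -1.0, 0.002]] F [ 1.1  0.3 -0.6] w 0.342 q [-0.03  0.32 -0.25  2.08  0.11  0.75 -2.22]
shift cm [-0.29  0.75 -0.3 ] turn [-0.1 -0.  -0.1]
[241.7727644  232.29112376] [228.08103769 175.130331  ]
```

View pics/m2.png

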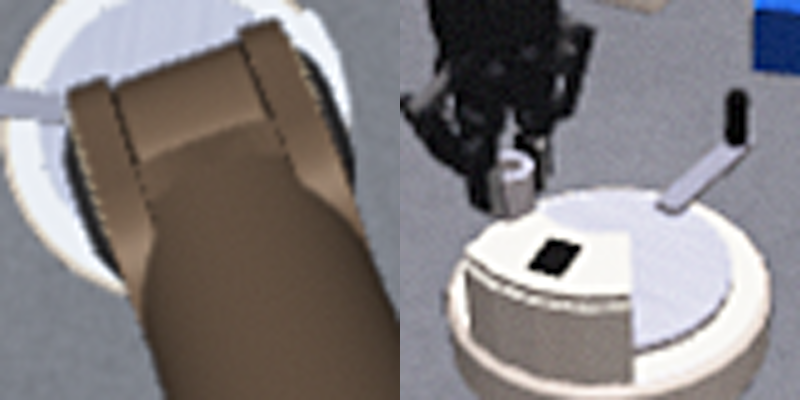

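The scene half of the image shows the sleeve held above the dial, its top-face centre at about scene (228,162). I'll compare that with the prediction and correct the position.

```bash
python3 -c "
from h import *
print(proj('scene',[.4662,.0631,.1335]),proj('scene',[.4762,.0631,.1335]),proj('scene',[.4662,.0731,.1335]))"
python3 -m crank '[[-0.3,0,-0.3,0,0,0,-0.6],[0,0,0,0,0,0,-0.6],[0,0,0,0,0,0,-0.6]]' >/dev/null; python3 -c "
from h import *
go([.4642,.0668,.096])"
```

```text
[226.83256128 162.69881607] [229.65277496 163.54746197] [228.55287382 160.99759762]
7.35 [0.4651 0.0676 0.1092] 
R [[-0.291, 0.005, 0.957], [-0.957, 0.001, -0.291], [-0.003, -1.0, 0.005]] F [0.1 0.1 0.8] w 0.339 q [-0.04  0.32 -0.25  2.08  0.11  0.75 -2.23]
shift cm [ 0.11  1.32 -0.07] turn [-0.3 -0.  -0.2]
```

```bash
python3 -m crank '[[0.1,0.8,-0.1,0,0,0,-0.6],[0,0.5,0,0,0,0,-0.6],[0,0,0,0,0,0,-0.6]]'; python3 -m crank '[[0,0.5,0,0,0,0,-0.6],[0,0,0,0,0,0,-0.6]]'; python3 -m crank '[[0,0.4,0,0,0,0,-0.6],[0,0,0,0,0,0,-0.6]]'; python3 -c "
from h import *
go([.4642,.0668,.064])"
```

```text
clock: 7.65
ee_pos: [0.4639, 0.067, 0.0955]
tcp_rot: [-1.049, 1.42, -1.424]
ft_force: [0.7, 0.2, -0.5]
gripper_width: 0.34
clock: 7.85
ee_pos: [0.4637, 0.0669, 0.0896]
tcp_rot: [-1.049, 1.42, -1.424]
ft_force: [0.2, 0.2, -0.8]
gripper_width: 0.339
clock: 8.05
ee_pos: [0.4637, 0.0669, 0.0851]
tcp_rot: [-1.05, 1.421, -1.424]
ft_force: [0.2, -0.3, -1.5]
gripper_width: 0.339
8.05 [0.4637 0.0669 0.0851] 
R [[-0.291, 0.005, 0.957], [-0.957, 0.001, -0.291], [-0.003, -1.0, 0.004]] F [ 0.2 -0.3 -1.5] w 0.339 q [-0.04  0.36 -0.24  2.1   0.13  0.69 -2.24]
shift cm [0.   2.11 0.04] turn [-0.3 -0.  -0.2]
```

```bash
python3 -m crank '[[0,0.3,0,0,0,0,-0.6],[0,0,0,0,0,0,-0.6]]'|egrep 'pos|force'; python3 -m crank '[[0,0.3,0,0,0,0,-0.6],[0,0,0,0,0,0,-0.6]]'|egrep 'pos|force'; python3 -m crank '[[0,0.3,0,0,0,0,-0.6],[0,0,0,0,0,0,-0.6]]'|egrep 'pos|force';python3 -m crank '[[0,0.3,0,0,0,0,-0.6],[0,0,0,0,0,0,-0.6]]'|egrep 'pos|force'
```

```text
ee_pos: [0.4638, 0.0669, 0.0818]
ft_force: [-0.3, 0.7, -0.5]
ee_pos: [0.4639, 0.067, 0.0787]
ft_force: [0.3, -0.1, -0.9]
ee_pos: [0.464, 0.067, 0.0755]
ft_force: [-0.7, 0.7, -0.5]
ee_pos: [0.464, 0.0669, 0.0722]
ft_force: [-0.6, 0.1, -0.4]
```

```bash
python3 -m crank '[[0,0.3,0,0,0,0,-0.6],[0,0,0,0,0,0,-0.6]]'|egrep 'pos|force'; python3 -m crank '[[0,0.25,0,0,0,0,-0.6],[0,0,0,0,0,0,-0.6]]'|egrep 'pos|force'; python3 -m crank '[[0,0.2,0,0,0,0,-0.6],[0,0,0,0,0,0,-0.6]]'|egrep 'pos|force';python3 -m crank '[[0,0.15,0,0,0,0,-0.6],[0,0,0,0,0,0,-0.6]]'|egrep 'pos|force'
```

```text
ee_pos: [0.4641, 0.067, 0.069]
ft_force: [-0.3, -0.9, -0.3]
ee_pos: [0.4641, 0.067, 0.0662]
ft_force: [-0.3, -0.7, -1.2]
ee_pos: [0.4641, 0.067, 0.0641]
ft_force: [0.2, 0.5, -0.1]
ee_pos: [0.4642, 0.067, 0.0625]
ft_force: [-0.9, -0.4, -0.7]
```

```bash
python3 -m crank '[[0,0,0,0,0,0,0],[0,0,0,0,0,0,0],[0,0,0,0,0,0,0],[0,0,0,0,0,0,0],[0,-1,0,0,0,0,0],[0,-2,0,0,0,0,0],[0,-4,0,0,0,0,0],[0,-4,0,0,0,0,0],[0,-4,0,0,0,0,0],[0,0,0,0,0,0,0]]'; python3 -c "
from h import *
go([.478,-.253,.21])
b=snap('scene','s3.png')
cv2.imwrite('pics/s3c.png',cv2.resize(b[140:220,205:285,::-1],(600,600),interpolation=2))"
```

```text
clock: 10.65
ee_pos: [0.4624, 0.0672, 0.221]
tcp_rot: [-1.05, 1.421, -1.422]
ft_force: [0.2, -0.1, -0.6]
gripper_width: 0.501
10.65 [0.4624 0.0672 0.221 ] 
R [[-0.29, 0.004, 0.957], [-0.957, 0.002, -0.29], [-0.003, -1.0, 0.003]] F [ 0.2 -0.1 -0.6] w 0.501 q [-0.    0.17 -0.27  1.97  0.05  1.01 -2.16]
shift cm [30.2   1.03 10.78] turn [-0.2 -0.  -0.2]
```

View pics/s3c.png

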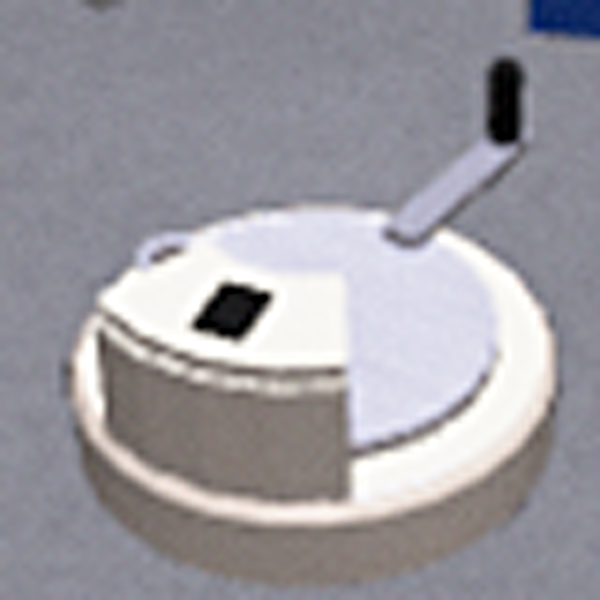

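The scene crop shows the sleeve on the dial behind the hood, with its rim at about scene (227,173), low down. I'll check the numbers on that while going for the narrow sleeve.

```bash
python3 -c "
from h import *
print(proj('scene',[.4642,.0668,.089]),proj('scene',[.4642,.0668,.117]))"
python3 -m crank '[[3,0,1,0,0,0,0.4],[4,0,1.5,0,0,0,0.4],[4,0,1.5,0,0,0,0.4],[4,0,1.5,0,0,0,0.4],[4,0,1.5,0,0,0,0.4],[4,0,1.5,0,0,0,0.4],[4,0,1.5,0,0,0,0.4],[2,0,0.7,0,0,0,0.4],[1,0,0.3,0,0,0,0.4],[0,0,0,0,0,0,0.4],[0,0,0,0,0,0,0.4]]' >/dev/null; python3 -c "
from h import *
go([.478,-.253,.045])"
```

```text
[227.94550301 173.59795889] [227.30060634 166.30667614]
11.8 [ 0.4755 -0.2599  0.2112] 
R [[-0.284, -0.009, 0.959], [-0.959, 0.006, -0.284], [-0.004, -1.0, -0.01]] F [ 0.3  0.3 -0.3] w 0.699 q [ 0.44  0.3  -0.04  1.81  0.01  1.04 -1.46]
shift cm [-0.67 16.63  0.21] turn [ 0.6  0.  -0.2]
```

The rim matches the seated prediction (row 173.6, against 166 if it were perched on the pin). Descending to the narrow sleeve.

```bash
python3 -m crank '[[-0.6,2,0.2,0.6,0,0,0.4],[0,4,0,0,0,0,0.4],[0,4,0,0,0,0,0.4],[0,3.5,0,0,0,0,0.4],[0,1.5,0,0,0,0,0.4],[0,0,0,0,0,0,0.4],[0,0,0,0,0,0,0.4]]' >/dev/null; python3 -c "
from h import *
go([.478,-.253,.008])"
```

```text
12.5 [ 0.4834 -0.2401  0.0588] 
R [[-0.268, 0.007, 0.963], [-0.963, 0.008, -0.268], [-0.009, -1.0, 0.004]] F [-0.5  0.6  1.1] w 0.697 q [ 0.42  0.48 -0.05  1.96  0.02  0.69 -1.49]
shift cm [ 1.43  5.06 -0.2 ] turn [-0.3 -0.  -0.5]
```

```bash
python3 -m crank '[[1.4,0,-0.2,-0.3,0,-0.4,0.4],[0,0.5,0,0,0,0,0.4],[0,0,0,0,0,0,0.4],[0,0,0,0,0,0,0.4]]' >/dev/null; python3 -c "
from h import *
go([.478,-.253,.008])"
```

```text
12.9 [ 0.4796 -0.2544  0.0572] 
R [[-0.267, 0.005, 0.964], [-0.964, -0.0, -0.267], [-0.001, -1.0, 0.005]] F [-0.2  0.1 -0.8] w 0.7 q [ 0.43  0.49 -0.04  1.96  0.03  0.69 -1.47]
shift cm [-0.09  4.92 -0.21] turn [-0.3 -0.  -0.1]
```

```bash
python3 -m crank '[[-0.1,1.5,-0.2,-0.3,0,0,0.4],[0,1.5,0,0,0,0,0.4],[0,1,0,0,0,0,0.4],[0,0.5,0,0,0,0,0.4],[0,0,0,0,0,0,0.4],[0,0,0,0,0,0,0.4]]' >/dev/null; python3 -c "
from h import *
go([.478,-.253,.008])"
```

```text
13.5 [ 0.4778 -0.2525  0.0088] 
R [[-0.267, -0.0, 0.964], [-0.964, 0.001, -0.267], [-0.001, -1.0, -0.001]] F [ 0.3  0.5 -0.4] w 0.703 q [ 0.43  0.57 -0.04  1.98  0.04  0.6  -1.48]
shift cm [0.05 0.08 0.03] turn [ 0.   0.  -0.1]
```

```bash
python3 -m crank '[[0,0,0,0,0,0,-0.6],[0,0,0,0,0,0,-0.6],[0,0,0,0,0,0,-0.6],[0,0,0,0,0,0,-0.6],[0,0,0,0,0,0,-0.6],[0,0,0,0,0,0,-0.6],[0,-1,0,0,0,0,-0.6],[0,-3,0,0,0,0,-0.6],[0,-3,0,0,0,0,-0.6],[0,-2,0,0,0,0,-0.6],[0,0,0,0,0,0,-0.6]]' 40; python3 -m crank '[[1.5,0,1.5,0,0,0,-0.6],[3,0,3,0,0,0,-0.6],[3,0,2.5,0,0,0,-0.6],[2,0,1.8,0,0,0,-0.6],[1,0,1,0,0,0,-0.6],[0,0,0,0,0,0,-0.6],[0,0,0,0,0,0,-0.6]]' >/dev/null; python3 -c "
from h import *
go([.5445,-.3797,.013])"
```

```text
clock: 14.6
ee_pos: [0.478, -0.2526, 0.1051]
tcp_rot: [-1.068, 1.406, -1.405]
ft_force: [1.0, -0.7, -1.0]
gripper_width: 0.337
15.3 [ 0.545  -0.3822  0.1035] 
R [[-0.264, -0.002, 0.964], [-0.964, 0.003, -0.264], [-0.002, -1.0, -0.002]] F [-0.8  0.9 -0.9] w 0.334 q [ 0.55  0.6  -0.02  1.61  0.01  0.93 -1.31]
shift cm [-0.21  9.05 -0.09] turn [ 0.1  0.  -0.1]
```

```bash
python3 -m crank '[[-0.2,2,0,0,0,0,-0.6],[0,3,0,0,0,0,-0.6],[0,2,0,0,0,0,-0.6],[0,1,0,0,0,0,-0.6],[0,0,0,0,0,0,-0.6],[0,0,0,0,0,0,-0.6]]'; python3 -c "
from h import *
go([.5445,-.3797,.0135])"
```

```text
clock: 15.9
ee_pos: [0.5444, -0.3737, 0.0222]
tcp_rot: [-1.071, 1.405, -1.395]
ft_force: [0.6, 0.2, -0.3]
gripper_width: 0.334
15.9 [ 0.5444 -0.3737  0.0222] 
R [[-0.26, -0.002, 0.966], [-0.966, 0.006, -0.26], [-0.005, -1.0, -0.004]] F [ 0.6  0.2 -0.3] w 0.334 q [ 0.55  0.7  -0.02  1.66  0.02  0.79 -1.32]
shift cm [0.58 0.86 0.16] turn [ 0.2  0.  -0.3]
```

```bash
python3 -m crank '[[0.2,0.5,0.1,0,0,0,-0.6],[0,0.3,0,0,0,0,-0.6],[0,0,0,0,0,0,-0.6]]'; python3 -m crank '[[0,0,0,0,0,0,0],[0,0,0,0,0,0,0],[0,0,0,0,0,0,0],[0,-1,0,0,0,0,0],[0,-3,0,0,0,0,0],[0,-4,0,0,0,0,0],[0,-4,0,0,0,0,0],[0,-4,0,0,0,0,0],[0,-3,0,0,0,0,0],[0,0,0,0,0,0,0]]';  python3 -c "
from h import *
go([.5375,.2378,.21])"
```

```text
clock: 16.2
ee_pos: [0.5463, -0.3766, 0.0164]
tcp_rot: [-1.07, 1.401, -1.398]
ft_force: [-0.9, 0.5, -1.3]
gripper_width: 0.339
clock: 17.2
ee_pos: [0.5459, -0.3776, 0.219]
tcp_rot: [-1.069, 1.399, -1.4]
ft_force: [0.0, -0.2, -0.6]
gripper_width: 0.498
17.2 [ 0.5459 -0.3776  0.219 ] 
R [[-0.26, 0.003, 0.966], [-0.966, 0.002, -0.26], [-0.003, -1.0, 0.003]] F [ 0.  -0.2 -0.6] w 0.498 q [ 0.55  0.49 -0.02  1.51  0.01  1.15 -1.31]
shift cm [-59.19   1.04 -16.84] turn [-0.2 -0.  -0.2]
```

```bash
python3 -m crank '[[-3,0,-1,0,0,0,0],[-4.6,0,-1.3,0,0,0,0],[-4.6,0,-1.3,0,0,0,0],[-4.6,0,-1.3,0,0,0,0],[-4.6,0,-1.3,0,0,0,0],[-4.6,0,-1.3,0,0,0,0],[-4.6,0,-1.3,0,0,0,0],[-4.6,0,-1.3,0,0,0,0],[-4.6,0,-1.3,0,0,0,0],[-4.6,0,-1.3,0,0,0,0],[-4.6,0,-1.3,0,0,0,0],[-4.6,0,-1.3,0,0,0,0]]'; python3 -m crank '[[-2,0,-0.5,0,-5,0,0],[0,0,0,0,-8,0,0],[0,0,0,0,-8,0,0],[0,0,0,0,-8,0,0],[0,0,0,0,-8,0,0],[0,0,0,0,-8,0,0],[0,0,0,0,-8,0,0],[0,0,0,0,-8,0,0],[0,0,0,0,-8,0,0],[0,0,0,0,-8,0,0],[0,0,0,0,-8,0,0],[0,0,0,0,-6,0,0]]' >/dev/null;  python3 -c "
from h import *
go([.5375,.2378,.14],-7.5)"
```

```text
clock: 18.4
ee_pos: [0.5374, 0.1895, 0.2218]
tcp_rot: [-1.059, 1.402, -1.421]
ft_force: [1.5, -0.6, -1.5]
gripper_width: 0.5
19.6 [0.5317 0.2216 0.2219] 
R [[0.983, 0.008, 0.181], [-0.181, -0.004, 0.983], [0.008, -1.0, -0.003]] F [-1.   0.7 -0.4] w 0.494 q [-0.04  0.4  -0.58  1.7   0.25  1.11 -0.88]
shift cm [0.21 8.18 1.72] turn [ 0.2 -2.9  0.5]
```

```bash
python3 -m crank '[[0.2,1,1.7,0,-2.5,0.4,0],[0,3,0,0,0,0,0],[0,3,0,0,0,0,0],[0,1,0,0,0,0,0],[0,0,0,0,0,0,0],[0,0,0,0,0,0,0]]' >/dev/null;  python3 -c "
from h import *
go([.5375,.2378,.072],-7.5)
a=snap('top','t4.png');b=snap('scene','s4.png')
print(proj('scene',[.5375,.2378,.102]))
cv2.imwrite('pics/m4.png',np.hstack([cv2.resize(i,(400,400),interpolation=2) for i in(a[165:265,350:450,::-1],b[100:180,225:305,::-1])]))"
```

```text
20.2 [0.5376 0.2372 0.1418] 
R [[0.991, 0.003, 0.133], [-0.133, -0.004, 0.991], [0.004, -1.0, -0.003]] F [-0.1 -0.5  0.6] w 0.499 q [-0.08  0.5  -0.56  1.76  0.32  0.97 -0.91]
shift cm [-0.04  6.98  0.08] turn [ 0.2 -0.2  0.2]
[273.12291286 148.75855894]
```

View pics/m4.png

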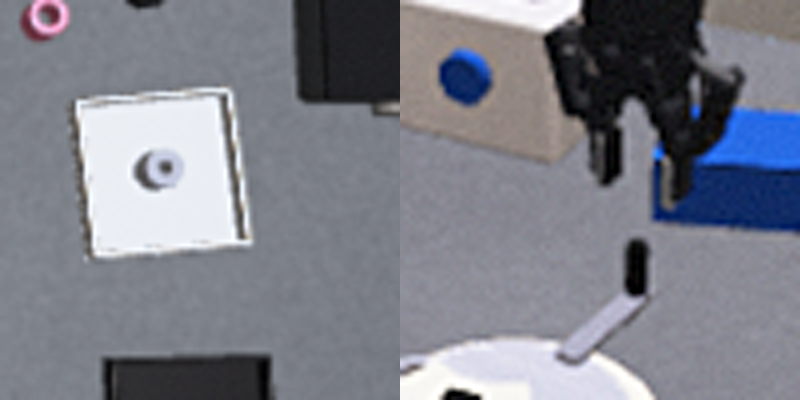

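The narrow sleeve stands in the white tray. The knob top is at scene (272,148), matching the prediction, and the jaws straddle it. Descending to grip the knob.

```bash
python3 -m crank '[[0,2,0.1,0.2,0,0,0],[0,2,0,0,0,0,0],[0,1.5,0,0,0,0,0],[0,0.8,0,0,0,0,0],[0,0,0,0,0,0,0],[0,0,0,0,0,0,0]]' 80;  python3 -c "
from h import *
go([.5375,.2378,.072],-7.5)"
```

```text
clock: 20.9
ee_pos: [0.5427, 0.2401, 0.0839]
tcp_rot: [-1.563, 0.094, -0.118]
ft_force: [0.5, -1.1, -0.9]
gripper_width: 0.499
20.9 [0.5427 0.2401 0.0839] 
R [[0.991, 0.015, 0.135], [-0.135, 0.004, 0.991], [0.015, -1.0, 0.006]] F [ 0.5 -1.1 -0.9] w 0.499 q [-0.11  0.57 -0.53  1.8   0.38  0.85 -0.96]
shift cm [-0.51  1.18 -0.31] turn [-0.3 -0.2  0.8]
```

```bash
python3 -m crank '[[-0.5,1,-0.3,-0.3,0,0.8,0],[0,0.2,0,0,0,0,0],[0,0,0,0,0,0,0],[0,0,0,0,0,0,0]]'>/dev/null;  python3 -c "
from h import *
go([.5375,.2378,.072],-7.5)"
```

```text
21.3 [0.538  0.2381 0.0725] 
R [[0.991, 0.002, 0.135], [-0.135, 0.001, 0.991], [0.001, -1.0, 0.001]] F [-0.3 -0.1  0.4] w 0.504 q [-0.11  0.59 -0.53  1.81  0.38  0.84 -0.96]
shift cm [-0.04  0.05 -0.03] turn [-0.1 -0.3  0.1]
```

```bash
python3 -m crank '[[0,0,0,0,0,0,-1],[0,0,0,0,0,0,-1],[0,0,0,0,0,0,-1],[0,0,0,0,0,0,-1],[0,0,0,0,0,0,-1],[0,0,0,0,0,0,-1],[0,0,0,0,0,0,-1],[0,0,0,0,0,0,-1]]' 60;  python3 -c "
from h import *
go([.5375,.2378,.072],-7.5)"
```

```text
clock: 22.1
ee_pos: [0.5352, 0.2385, 0.073]
tcp_rot: [-1.568, 0.108, -0.103]
ft_force: [-0.0, -1.0, 0.4]
gripper_width: 0.167
22.1 [0.5352 0.2385 0.073 ] 
R [[0.991, -0.003, 0.134], [-0.134, 0.0, 0.991], [-0.003, -1.0, -0.0]] F [-0.  -1.   0.4] w 0.167 q [-0.11  0.59 -0.53  1.81  0.38  0.85 -0.96]
shift cm [ 0.24  0.1  -0.04] turn [ 0.  -0.2 -0.2]
```

```bash
cat > lv.py <<'E'
from h import *
s=manip.get_state();p=np.array(s["ee_pos"])[:2]-[.5179,.0891];a=np.arctan2(p[1],p[0]);F=np.array(s["ft_force"])
M=R.from_rotvec(s["tcp_rot"]).as_matrix();y=np.degrees(np.arctan2(M[1,0],M[0,0]))
print(round(s["clock"],2),"ang %.2f r %.1f yaw-ang %.1f  push %.1f rad %.1f z %.1f  tcpz %.4f tilt %s w %.3f"%(np.degrees(a)-82.5,np.hypot(*p)*1e3,y-np.degrees(a)+90,-(F[:2]@[-np.sin(a),np.cos(a)]),F[:2]@[np.cos(a),np.sin(a)],F[2],s["ee_pos"][2],np.round(M[:2,1]*57,1),s["gripper_width"]))
E
python3 lv.py
python3 -m crank '[[-0.2,0,0,0,-0.7,0,-1]]' >/dev/null;python3 lv.py
python3 -m crank '[[-0.2,0,0,0,-0.7,0,-1]]' >/dev/null;python3 lv.py
python3 -m crank '[[-0.3,0,0,0,-1,0,-1]]' >/dev/null;python3 lv.py
python3 -m crank '[[-0.3,0,0,0,-1,0,-1]]' >/dev/null;python3 lv.py
```

```text
22.1 ang 0.91 r 150.4 yaw-ang -1.1  push 0.1 rad -1.0 z 0.4  tcpz 0.0730 tilt [-0.2  0. ] w 0.167
22.2 ang 1.05 r 150.4 yaw-ang -0.6  push 8.1 rad 0.7 z -6.8  tcpz 0.0731 tilt [-0.  0.] w 0.168
22.3 ang 1.02 r 150.4 yaw-ang 0.1  push 8.0 rad 1.8 z -7.3  tcpz 0.0732 tilt [0.2 0.1] w 0.169
22.4 ang 1.33 r 150.5 yaw-ang 0.7  push 6.9 rad 1.7 z -6.0  tcpz 0.0731 tilt [0.4 0.2] w 0.168
22.5 ang 1.73 r 150.5 yaw-ang 1.3  push 7.3 rad 2.0 z -4.6  tcpz 0.0731 tilt [0.5 0.3] w 0.166
```

```bash

python3 -m crank '[[-0.4,0,0,-0.2,-0.2,0,-1]]' >/dev/null;python3 lv.py
python3 -m crank '[[-0.4,0,0,-0.2,-0.5,0,-1]]' >/dev/null;python3 lv.py
python3 -m crank '[[-0.4,0,0,0,-0.7,0,-1]]' >/dev/null;python3 lv.py
python3 -m crank '[[-0.4,0,0,0,-0.7,0,-1]]' >/dev/null;python3 lv.py
python3 -m crank '[[-0.4,0,0,0,-0.7,0,-1]]' >/dev/null;python3 lv.py
python3 -m crank '[[-0.4,0,0,0,-0.7,0,-1]]' >/dev/null;python3 lv.py
python3 -m crank '[[-0.4,0,0,0,-0.7,0,-1]]' >/dev/null;python3 lv.py
python3 -m crank '[[-0.4,0,0,0,-0.7,0,-1]]' >/dev/null;python3 lv.py
python3 -m crank '[[-0.4,0,0,0,-0.7,0,-1]]' >/dev/null;python3 lv.py
python3 -m crank '[[-0.4,0,0,0,-0.7,0,-1]]' >/dev/null;python3 lv.py
```

```text
22.6 ang 2.46 r 150.5 yaw-ang 0.7  push 8.3 rad 1.1 z -4.8  tcpz 0.0731 tilt [0.7 0.1] w 0.166
22.7 ang 3.20 r 150.5 yaw-ang 0.4  push 8.9 rad 1.3 z -6.3  tcpz 0.0731 tilt [0.8 0. ] w 0.165
22.8 ang 3.93 r 150.5 yaw-ang 0.3  push 8.6 rad 1.2 z -5.4  tcpz 0.0731 tilt [1.  0.1] w 0.168
22.9 ang 4.65 r 150.5 yaw-ang 0.2  push 9.9 rad 0.3 z -6.2  tcpz 0.0731 tilt [1.2 0.2] w 0.169
23.0 ang 5.21 r 150.5 yaw-ang 0.2  push 13.0 rad 1.1 z -7.9  tcpz 0.0732 tilt [1.4 0.3] w 0.168
23.1 ang 5.62 r 150.6 yaw-ang 0.5  push 13.1 rad 1.3 z -8.9  tcpz 0.0732 tilt [1.7 0.4] w 0.161
23.2 ang 5.89 r 150.6 yaw-ang 0.8  push 15.9 rad 2.3 z -9.9  tcpz 0.0733 tilt [1.9 0.5] w 0.166
23.3 ang 6.02 r 150.6 yaw-ang 1.2  push 17.5 rad 3.4 z -11.4  tcpz 0.0733 tilt [2.2 0.7] w 0.170
23.4 ang 5.98 r 150.2 yaw-ang 1.9  push 17.8 rad 2.4 z -14.8  tcpz 0.0731 tilt [2.6 0.8] w 0.164
23.5 ang 5.91 r 150.2 yaw-ang 2.6  push 17.6 rad 5.2 z -13.3  tcpz 0.0731 tilt [2.9 0.9] w 0.166
```

The tool is tilting under load, with the wrist leading. I'll correct the tilt and see what the push does.

```bash

python3 -m crank '[[-0.2,0,0,0,1,3,-1]]' >/dev/null;python3 lv.py
python3 -m crank '[[-0.2,0.1,0,0,1,3,-1]]' >/dev/null;python3 lv.py
python3 -m crank '[[-0.2,0.1,0,0,0,3,-1]]' >/dev/null;python3 lv.py
python3 -c "
from h import *
go([.5375,.2378,.072]);print(manip.get_state()['ft_torque'])"
```

```text
23.6 ang 5.93 r 150.3 yaw-ang 1.7  push 10.2 rad 5.1 z -8.9  tcpz 0.0731 tilt [0.2 1. ] w 0.167
23.7 ang 5.13 r 150.4 yaw-ang 1.4  push 9.4 rad -1.0 z 1.3  tcpz 0.0731 tilt [-2.5  1.1] w 0.163
23.8 ang 4.05 r 150.2 yaw-ang 2.5  push 11.1 rad -7.9 z 13.6  tcpz 0.0736 tilt [-5.   1.3] w 0.168
23.8 [0.5269 0.239  0.0736] 
R [[0.996, -0.088, 0.018], [-0.016, 0.022, 1.0], [-0.089, -0.996, 0.021]] F [10.6 -8.5 13.6] w 0.168 q [-0.05  0.63 -0.59  1.77  0.34  0.93 -0.79]
shift cm [ 1.07  0.07 -0.1 ] turn [-1.2 -0.1 -5.1]
[-1.60801695 -3.31598549  0.26487179]
```

```bash
cat >> lv.py <<'E'
print("   T",np.round(s["ft_torque"],2),"F",np.round(F,1))
E
python3 -m crank '[[-0.2,0,0,-0.7,0.5,-3,-1]]' 30 >/dev/null;python3 lv.py
python3 -m crank '[[-0.2,0,0,-0.7,0.5,-2,-1]]' >/dev/null;python3 lv.py
python3 -m crank '[[-0.2,0,0,0,0,0,-1]]' >/dev/null;python3 lv.py
python3 -m crank '[[-0.2,0,0,0,0,0,-1]]' >/dev/null;python3 lv.py
python3 -m crank '[[-0.2,0,0,0,0,0,-1]]' >/dev/null;python3 lv.py
```

```text
23.9 ang 1.77 r 149.6 yaw-ang 3.9  push 10.6 rad -0.6 z -10.6  tcpz 0.0749 tilt [-1.6  0.7] w 0.171
   T [-0.26 -2.62  0.03] F [ 10.5  -1.7 -10.6]
24.0 ang 1.16 r 149.3 yaw-ang 3.9  push 10.3 rad 3.9 z -18.0  tcpz 0.0751 tilt [0.8 0. ] w 0.167
   T [ 0.82 -1.17  0.04] F [ 10.6   2.7 -18. ]
24.1 ang 0.97 r 149.4 yaw-ang 4.0  push 8.6 rad 2.7 z -7.8  tcpz 0.0754 tilt [1.1 0.1] w 0.170
   T [ 0.36 -1.64 -0.15] F [ 8.8  1.7 -7.8]
24.2 ang 0.86 r 149.4 yaw-ang 4.1  push 8.4 rad 1.7 z -9.2  tcpz 0.0754 tilt [1.3 0.1] w 0.170
   T [ 0.48 -1.35 -0.18] F [ 8.5  0.7 -9.2]
24.3 ang 0.83 r 149.4 yaw-ang 4.1  push 7.7 rad 1.4 z -7.0  tcpz 0.0754 tilt [1.5 0.2] w 0.164
   T [ 0.36 -1.01 -0.15] F [ 7.9  0.5 -7. ]
```

```bash
sed -i '$d' lv.py
python3 -m crank '[[-0.4,0,0,0,0,0.8,-1]]' 40 >/dev/null;python3 lv.py
python3 -m crank '[[-0.5,0,0,0,0,0.5,-1]]' >/dev/null;python3 lv.py
python3 -m crank '[[-0.5,0,0,0,0,0.4,-1]]' >/dev/null;python3 lv.py
python3 -m crank '[[-0.5,0,0,0,-0.5,0.4,-1]]' >/dev/null;python3 lv.py
python3 -m crank '[[-0.5,0,0,0,-0.5,0.4,-1]]' >/dev/null;python3 lv.py
python3 -m crank '[[-0.5,0,0,0,-0.5,0.4,-1]]' >/dev/null;python3 lv.py
python3 -m crank '[[-0.5,0,0,0,-0.5,0.4,-1]]' >/dev/null;python3 lv.py
python3 -m crank '[[-0.5,0,0,0,-0.5,0.4,-1]]' >/dev/null;python3 lv.py
```

```text
24.4 ang 1.42 r 149.4 yaw-ang 3.4  push 10.7 rad 2.1 z -8.4  tcpz 0.0754 tilt [1.  0.4] w 0.166
24.5 ang 2.12 r 149.4 yaw-ang 2.7  push 11.6 rad 2.3 z -9.9  tcpz 0.0755 tilt [0.7 0.5] w 0.165
24.6 ang 2.75 r 149.5 yaw-ang 2.0  push 11.3 rad 1.5 z -11.4  tcpz 0.0755 tilt [0.6 0.6] w 0.165
24.7 ang 3.33 r 149.5 yaw-ang 2.0  push 12.8 rad 2.7 z -11.6  tcpz 0.0755 tilt [0.6 0.8] w 0.165
24.8 ang 3.91 r 149.6 yaw-ang 1.9  push 12.2 rad 1.9 z -11.6  tcpz 0.0755 tilt [0.5 0.9] w 0.161
24.9 ang 4.46 r 149.6 yaw-ang 1.9  push 12.0 rad 2.1 z -12.0  tcpz 0.0755 tilt [0.4 1. ] w 0.164
25.0 ang 4.96 r 149.6 yaw-ang 1.9  push 13.6 rad 3.2 z -12.7  tcpz 0.0755 tilt [0.4 1.1] w 0.163
25.1 ang 5.32 r 149.6 yaw-ang 2.0  push 14.9 rad 2.0 z -14.6  tcpz 0.0755 tilt [0.4 1.3] w 0.166
```

```bash

python3 -m crank '[[-0.5,0.15,0,-0.5,-0.3,0.3,-1]]' 40 >/dev/null;python3 lv.py
python3 -m crank '[[-0.5,0.25,0,-0.5,-0.2,0.4,-1]]' >/dev/null;python3 lv.py
python3 -m crank '[[-0.5,0.25,0,-0.4,0,0.4,-1]]' >/dev/null;python3 lv.py
python3 -m crank '[[-0.6,0.25,0,-0.3,0,0.5,-1]]' >/dev/null;python3 lv.py
python3 -m crank '[[-0.6,0.25,0,-0.3,0,0.5,-1]]' >/dev/null;python3 lv.py
python3 -m crank '[[-0.6,0.25,0,-0.3,0,0.5,-1]]' >/dev/null;python3 lv.py
```

```text
25.2 ang 5.25 r 149.7 yaw-ang 2.4  push 13.8 rad -1.5 z 5.0  tcpz 0.0752 tilt [0.6 0.9] w 0.164
25.3 ang 4.96 r 149.7 yaw-ang 2.8  push 11.2 rad -3.7 z 15.0  tcpz 0.0750 tilt [0.7 0.6] w 0.163
25.4 ang 4.67 r 149.6 yaw-ang 3.0  push 11.4 rad -2.7 z 11.1  tcpz 0.0751 tilt [0.9 0.3] w 0.167
25.5 ang 4.75 r 149.5 yaw-ang 2.8  push 10.9 rad -2.3 z 7.5  tcpz 0.0751 tilt [1.  0.1] w 0.166
25.6 ang 4.82 r 149.5 yaw-ang 2.6  push 12.4 rad -2.0 z 6.3  tcpz 0.0751 tilt [ 1.1 -0.1] w 0.172
25.7 ang 4.86 r 149.5 yaw-ang 2.5  push 13.0 rad -1.8 z 5.5  tcpz 0.0751 tilt [ 1.2 -0.2] w 0.166
```

```bash

python3 -m crank '[[-0.7,0.05,0,0,-0.3,0.6,-1]]' 40 >/dev/null;python3 lv.py
python3 -m crank '[[-0.7,0.05,0,0,-0.3,0.6,-1]]' >/dev/null;python3 lv.py
python3 -m crank '[[-0.7,0.05,0,0,-0.3,0.6,-1]]' >/dev/null;python3 lv.py
python3 -m crank '[[-0.8,0.05,0,0,-0.3,0.6,-1]]' >/dev/null;python3 lv.py
python3 -m crank '[[-0.8,0.05,0,0,-0.3,0.6,-1]]' >/dev/null;python3 lv.py
```

```text
25.8 ang 5.57 r 149.3 yaw-ang 2.0  push 17.4 rad 3.2 z -20.1  tcpz 0.0757 tilt [ 1.1 -0.1] w 0.168
25.9 ang 6.08 r 149.3 yaw-ang 1.7  push 19.7 rad 5.0 z -19.2  tcpz 0.0757 tilt [1.  0.1] w 0.165
26.0 ang 6.68 r 149.4 yaw-ang 1.4  push 17.1 rad 1.6 z -13.3  tcpz 0.0756 tilt [0.9 0.3] w 0.166
26.1 ang 7.49 r 149.7 yaw-ang 0.8  push 14.8 rad 7.9 z -5.8  tcpz 0.0756 tilt [0.9 0.5] w 0.167
26.2 ang 8.77 r 150.0 yaw-ang -0.2  push 14.7 rad 0.7 z -7.9  tcpz 0.0756 tilt [0.7 0.7] w 0.167
```

```bash

python3 -m crank '[[-0.5,0.05,0,-0.3,-1.2,0.5,-1]]' >/dev/null;python3 lv.py
python3 -m crank '[[-0.5,0.05,0,-0.2,-1.0,0.5,-1]]' >/dev/null;python3 lv.py
python3 -m crank '[[-0.5,0.05,0,-0.2,-1.0,0.5,-1]]' >/dev/null;python3 lv.py
python3 -m crank '[[-0.5,0.05,0,-0.2,-1.0,0.5,-1]]' >/dev/null;python3 lv.py
python3 -m crank '[[-0.5,0.05,0,-0.2,-1.0,0.5,-1]]' >/dev/null;python3 lv.py
python3 -m crank '[[-0.5,0.05,0,-0.2,-1.0,0.5,-1]]' >/dev/null;python3 lv.py
```

```text
26.3 ang 9.22 r 150.0 yaw-ang 0.5  push 11.0 rad -0.0 z -7.2  tcpz 0.0756 tilt [0.6 0.5] w 0.165
26.4 ang 9.59 r 150.0 yaw-ang 1.1  push 12.3 rad 1.4 z -7.9  tcpz 0.0756 tilt [0.5 0.5] w 0.165
26.5 ang 10.16 r 150.0 yaw-ang 1.4  push 10.2 rad 0.2 z -6.4  tcpz 0.0756 tilt [0.3 0.4] w 0.165
26.6 ang 10.79 r 150.0 yaw-ang 1.8  push 9.5 rad 0.9 z -5.7  tcpz 0.0755 tilt [0.1 0.3] w 0.164
26.7 ang 11.47 r 150.0 yaw-ang 2.0  push 7.3 rad 0.3 z -4.1  tcpz 0.0755 tilt [-0.1  0.2] w 0.168
26.8 ang 12.22 r 149.8 yaw-ang 2.2  push 10.6 rad -4.7 z -0.1  tcpz 0.0755 tilt [-0.3  0. ] w 0.166
```

```bash

python3 -m crank '[[-0.5,0,0,0,-0.6,0.3,-1]]' >/dev/null;python3 lv.py
python3 -m crank '[[-0.5,0,0,0,-0.6,0.3,-1]]' >/dev/null;python3 lv.py
python3 -m crank '[[-0.5,0,0,0,-0.6,0.4,-1]]' >/dev/null;python3 lv.py
python3 -m crank '[[-0.5,0,0,0,-0.6,0.4,-1]]' >/dev/null;python3 lv.py
python3 -m crank '[[-0.5,0,0,0,-0.6,0.4,-1]]' >/dev/null;python3 lv.py
python3 -m crank '[[-0.5,0,0,0,-0.6,0.4,-1]]' >/dev/null;python3 lv.py
python3 -m crank '[[-0.5,0,0,0,-0.6,0.4,-1]]' >/dev/null;python3 lv.py
```

```text
26.9 ang 12.85 r 149.6 yaw-ang 2.2  push 11.9 rad 1.0 z -13.7  tcpz 0.0758 tilt [-0.3  0.1] w 0.165
27.0 ang 13.61 r 149.6 yaw-ang 2.1  push 12.8 rad 2.9 z -13.4  tcpz 0.0758 tilt [-0.3  0.2] w 0.169
27.1 ang 14.41 r 149.7 yaw-ang 1.9  push 10.9 rad 1.8 z -11.3  tcpz 0.0758 tilt [-0.4  0.3] w 0.163
27.2 ang 15.16 r 149.6 yaw-ang 1.8  push 12.5 rad 1.6 z -12.0  tcpz 0.0758 tilt [-0.5  0.4] w 0.168
27.3 ang 15.83 r 149.7 yaw-ang 1.8  push 12.5 rad 1.1 z -13.6  tcpz 0.0758 tilt [-0.6  0.5] w 0.167
27.4 ang 16.48 r 149.7 yaw-ang 1.8  push 13.1 rad 1.4 z -14.1  tcpz 0.0758 tilt [-0.7  0.6] w 0.161
27.5 ang 17.12 r 149.8 yaw-ang 1.8  push 12.7 rad 1.1 z -14.0  tcpz 0.0759 tilt [-0.7  0.7] w 0.168
```

```bash

python3 -m crank '[[-0.5,0,0,-0.2,-0.6,0.2,-1]]' >/dev/null;python3 lv.py
python3 -m crank '[[-0.5,0,0,-0.2,-0.6,0.2,-1]]' >/dev/null;python3 lv.py
python3 -m crank '[[-0.5,0,0,-0.2,-0.6,0.2,-1]]' >/dev/null;python3 lv.py
python3 -m crank '[[-0.5,0,0,-0.2,-0.6,0.2,-1]]' >/dev/null;python3 lv.py
python3 -m crank '[[-0.5,0,0,-0.2,-0.6,0.2,-1]]' >/dev/null;python3 lv.py
python3 -m crank '[[-0.5,0,0,-0.2,-0.6,0.2,-1]]' >/dev/null;python3 lv.py
python3 -m crank '[[-0.5,0,0,-0.2,-0.6,0.2,-1]]' >/dev/null;python3 lv.py
python3 -m crank '[[-0.5,0,0,-0.2,-0.6,0.2,-1]]' >/dev/null;python3 lv.py
```

```text
27.6 ang 17.76 r 149.8 yaw-ang 1.8  push 13.0 rad 1.2 z -13.2  tcpz 0.0759 tilt [-0.6  0.7] w 0.166
27.7 ang 18.42 r 149.7 yaw-ang 1.7  push 12.1 rad 1.4 z -13.0  tcpz 0.0758 tilt [-0.4  0.6] w 0.169
27.8 ang 19.11 r 149.7 yaw-ang 1.7  push 12.8 rad 0.9 z -12.8  tcpz 0.0758 tilt [-0.3  0.6] w 0.168
27.9 ang 19.81 r 149.7 yaw-ang 1.6  push 12.0 rad 1.2 z -12.7  tcpz 0.0758 tilt [-0.1  0.5] w 0.166
28.0 ang 20.50 r 149.7 yaw-ang 1.6  push 13.0 rad 1.3 z -13.3  tcpz 0.0758 tilt [0.  0.4] w 0.161
28.1 ang 21.22 r 149.7 yaw-ang 1.5  push 12.5 rad 1.0 z -13.1  tcpz 0.0758 tilt [0.2 0.4] w 0.170
28.2 ang 21.94 r 149.7 yaw-ang 1.5  push 12.4 rad 0.1 z -12.1  tcpz 0.0758 tilt [0.3 0.3] w 0.165
28.3 ang 22.66 r 149.7 yaw-ang 1.4  push 13.2 rad 0.8 z -13.5  tcpz 0.0758 tilt [0.5 0.2] w 0.165
```

```bash

python3 -m crank '[[-0.5,0.02,0,-0.2,-0.6,0.3,-1]]' >/dev/null;python3 lv.py
python3 -m crank '[[-0.5,0.02,0,-0.2,-0.6,0.3,-1]]' >/dev/null;python3 lv.py
python3 -m crank '[[-0.5,0.02,0,-0.2,-0.6,0.3,-1]]' >/dev/null;python3 lv.py
python3 -m crank '[[-0.5,0.02,0,-0.2,-0.6,0.3,-1]]' >/dev/null;python3 lv.py
python3 -m crank '[[-0.5,0.02,0,-0.2,-0.6,0.3,-1]]' >/dev/null;python3 lv.py
python3 -m crank '[[-0.5,0.02,0,-0.2,-0.6,0.3,-1]]' >/dev/null;python3 lv.py
```

```text
28.4 ang 23.17 r 149.6 yaw-ang 1.5  push 15.4 rad -0.6 z -12.7  tcpz 0.0758 tilt [0.6 0.2] w 0.165
28.5 ang 23.55 r 149.6 yaw-ang 1.8  push 16.8 rad 0.8 z -15.5  tcpz 0.0759 tilt [0.7 0.1] w 0.165
28.6 ang 23.77 r 149.6 yaw-ang 2.2  push 18.0 rad 0.6 z -17.0  tcpz 0.0759 tilt [0.9 0.1] w 0.169
28.7 ang 23.90 r 149.5 yaw-ang 2.6  push 19.6 rad 0.7 z -17.7  tcpz 0.0759 tilt [1.1 0.1] w 0.171
28.8 ang 23.98 r 149.5 yaw-ang 3.1  push 19.7 rad 0.6 z -17.7  tcpz 0.0759 tilt [1.3 0.1] w 0.167
28.9 ang 24.40 r 149.6 yaw-ang 3.3  push 13.7 rad 1.9 z -12.0  tcpz 0.0758 tilt [1.4 0.1] w 0.170
```

```bash

python3 -m crank '[[-0.5,0,0,-0.1,0,0.5,-1]]' >/dev/null;python3 lv.py
python3 -m crank '[[-0.4,0,0,-0.1,0,0.5,-1]]' >/dev/null;python3 lv.py
python3 -m crank '[[-0.4,0,0,-0.1,0,0.5,-1]]' >/dev/null;python3 lv.py
python3 -m crank '[[-0.4,0,0,-0.1,-0.4,0.5,-1]]' >/dev/null;python3 lv.py
python3 -m crank '[[-0.4,0,0,-0.1,-0.5,0.5,-1]]' >/dev/null;python3 lv.py
python3 -m crank '[[-0.4,0,0,-0.1,-0.5,0.4,-1]]' >/dev/null;python3 lv.py
python3 -m crank '[[-0.4,0,0,-0.1,-0.5,0.3,-1]]' >/dev/null;python3 lv.py
python3 -m crank '[[-0.4,0,0,-0.1,-0.5,0.3,-1]]' >/dev/null;python3 lv.py
python3 -m crank '[[-0.4,0,0,-0.1,-0.5,0.3,-1]]' >/dev/null;python3 lv.py
python3 -m crank '[[-0.4,0,0,-0.1,-0.5,0.3,-1]]' >/dev/null;python3 lv.py
python3 -m crank '[[-0.4,0,0,-0.1,-0.5,0.3,-1]]' >/dev/null;python3 lv.py
python3 -m crank '[[-0.4,0,0,-0.1,-0.5,0.3,-1]]' >/dev/null;python3 lv.py
```

```text
29.0 ang 24.81 r 149.5 yaw-ang 2.9  push 18.0 rad 0.5 z -17.1  tcpz 0.0759 tilt [1.3 0.1] w 0.169
29.1 ang 24.90 r 149.5 yaw-ang 2.7  push 15.7 rad 1.4 z -17.0  tcpz 0.0759 tilt [1.1 0.1] w 0.165
29.2 ang 24.96 r 149.6 yaw-ang 2.7  push 16.1 rad 0.4 z -16.3  tcpz 0.0759 tilt [1. 0.] w 0.168
29.3 ang 24.98 r 149.6 yaw-ang 3.0  push 15.4 rad 0.9 z -15.4  tcpz 0.0759 tilt [0.9 0. ] w 0.169
29.4 ang 25.02 r 149.6 yaw-ang 3.4  push 16.0 rad 1.6 z -15.6  tcpz 0.0759 tilt [0.8 0. ] w 0.164
29.5 ang 25.05 r 149.6 yaw-ang 3.9  push 15.8 rad 2.1 z -16.1  tcpz 0.0759 tilt [0.7 0.1] w 0.167
29.6 ang 25.10 r 149.6 yaw-ang 4.3  push 15.2 rad 1.8 z -16.3  tcpz 0.0759 tilt [0.8 0.1] w 0.163
29.7 ang 25.14 r 149.6 yaw-ang 4.7  push 16.5 rad 2.5 z -15.9  tcpz 0.0759 tilt [0.9 0.2] w 0.167
29.8 ang 25.18 r 149.6 yaw-ang 5.1  push 15.4 rad 1.6 z -16.9  tcpz 0.0759 tilt [0.9 0.3] w 0.168
29.9 ang 25.63 r 149.7 yaw-ang 5.1  push 10.5 rad 2.1 z -10.5  tcpz 0.0758 tilt [0.9 0.3] w 0.170
30.0 ang 26.05 r 149.7 yaw-ang 5.1  push 12.0 rad 0.8 z -12.4  tcpz 0.0758 tilt [0.9 0.3] w 0.165
30.1 ang 26.48 r 149.7 yaw-ang 5.1  push 10.1 rad 0.6 z -11.1  tcpz 0.0758 tilt [0.9 0.3] w 0.167
```

```bash

python3 -m crank '[[-0.4,0,0,-0.1,0,0.4,-1]]' >/dev/null;python3 lv.py
python3 -m crank '[[-0.4,0,0,-0.1,0,0.4,-1]]' >/dev/null;python3 lv.py
python3 -m crank '[[-0.4,0,0,-0.1,0,0.4,-1]]' >/dev/null;python3 lv.py
python3 -m crank '[[-0.4,0,0,-0.1,0,0.4,-1]]' >/dev/null;python3 lv.py
python3 -m crank '[[-0.4,0,0,-0.1,0,0.4,-1]]' >/dev/null;python3 lv.py
python3 -m crank '[[-0.4,0,0,-0.1,-0.4,0.4,-1]]' >/dev/null;python3 lv.py
python3 -m crank '[[-0.4,0,0,-0.1,-0.4,0.3,-1]]' >/dev/null;python3 lv.py
python3 -m crank '[[-0.4,0,0,-0.1,-0.4,0.3,-1]]' >/dev/null;python3 lv.py
python3 -m crank '[[-0.4,0,0,-0.1,-0.4,0.3,-1]]' >/dev/null;python3 lv.py
python3 -m crank '[[-0.4,0,0,-0.1,-0.4,0.3,-1]]' >/dev/null;python3 lv.py
```

```text
30.2 ang 26.97 r 149.7 yaw-ang 4.6  push 11.6 rad 0.6 z -11.2  tcpz 0.0758 tilt [0.8 0.3] w 0.167
30.3 ang 27.35 r 149.7 yaw-ang 4.2  push 11.5 rad 1.9 z -13.9  tcpz 0.0758 tilt [0.7 0.3] w 0.161
30.4 ang 27.83 r 149.7 yaw-ang 3.6  push 11.7 rad 0.6 z -12.4  tcpz 0.0758 tilt [0.6 0.2] w 0.166
30.5 ang 28.19 r 149.7 yaw-ang 3.3  push 10.3 rad 0.8 z -13.8  tcpz 0.0758 tilt [0.5 0.2] w 0.166
30.6 ang 28.61 r 149.7 yaw-ang 2.9  push 12.8 rad 0.9 z -14.0  tcpz 0.0758 tilt [0.4 0.1] w 0.166
30.7 ang 29.03 r 149.7 yaw-ang 2.8  push 12.3 rad 1.2 z -12.8  tcpz 0.0758 tilt [0.3 0.1] w 0.165
30.8 ang 29.52 r 149.8 yaw-ang 2.8  push 10.5 rad -0.3 z -12.4  tcpz 0.0758 tilt [0.3 0.1] w 0.166
30.9 ang 30.03 r 149.8 yaw-ang 2.7  push 10.5 rad 0.6 z -11.8  tcpz 0.0758 tilt [0.3 0.1] w 0.166
31.0 ang 30.55 r 149.8 yaw-ang 2.6  push 11.1 rad 0.2 z -11.3  tcpz 0.0758 tilt [0.3 0. ] w 0.164
31.1 ang 31.13 r 149.8 yaw-ang 2.5  push 10.7 rad -0.1 z -12.9  tcpz 0.0758 tilt [0.3 0. ] w 0.168
```

The push rises began near 5° and 23°. 23° is also where the sleeve meets the hood edge, so I'll look to make sure it isn't fouling.

```bash
python3 lv.py; python3 -c "
from h import *
a=snap('top','t5.png');b=snap('scene','s5.png')
an=np.radians(202.5+31.5);print([proj(n,[.5179+.058*np.cos(an),.0891+.058*np.sin(an),.089]) for n in('top','scene')])
cv2.imwrite('pics/m5.png',np.hstack([cv2.resize(i,(400,400),interpolation=2) for i in(a[190:270,200:280,::-1],b[140:220,205:285,::-1])]))"; python3 lv.py
```

```text
31.1 ang 31.13 r 149.8 yaw-ang 2.5  push 10.7 rad -0.1 z -12.9  tcpz 0.0758 tilt [0.3 0. ] w 0.168
[array([250.48367539, 225.32446353]), array([229.20999036, 179.67161507])]
31.2 ang 31.30 r 149.8 yaw-ang 2.3  push 8.5 rad 0.6 z -9.4  tcpz 0.0757 tilt [ 0.2 -0. ] w 0.164
```

View pics/m5.png

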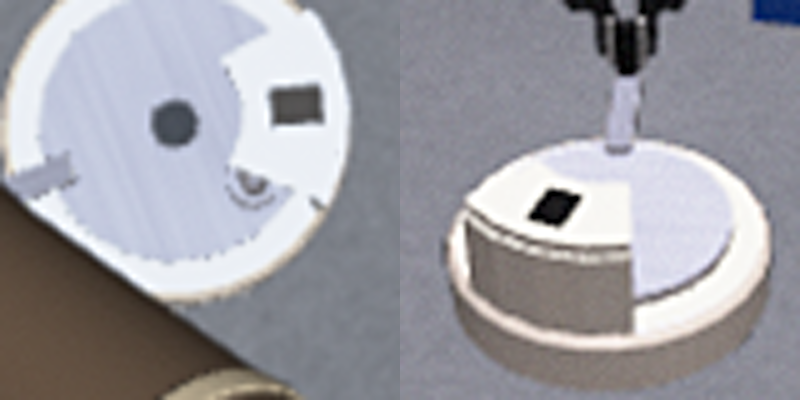

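The sleeve is seated and sliding under the hood at top (250,227), against (250,225) predicted, so nothing is jammed. That makes the climbs at about 5° and 23° clicks 1 and 2, 18° apart. I expect the third climb at about 41° and the fourth at about 59°.

```bash

python3 -m crank '[[-0.5,0,0,-0.1,-0.4,0.3,-1]]' >/dev/null;python3 lv.py
python3 -m crank '[[-0.5,0,0,-0.1,-0.5,0.3,-1]]' >/dev/null;python3 lv.py
python3 -m crank '[[-0.5,0,0,-0.1,-0.5,0.3,-1]]' >/dev/null;python3 lv.py
python3 -m crank '[[-0.5,0,0,-0.1,-0.6,0.3,-1]]' >/dev/null;python3 lv.py
python3 -m crank '[[-0.5,0,0,-0.1,-0.6,0.3,-1]]' >/dev/null;python3 lv.py
python3 -m crank '[[-0.5,0,0,-0.1,-0.6,0.3,-1]]' >/dev/null;python3 lv.py
python3 -m crank '[[-0.5,0,0,-0.1,-0.6,0.3,-1]]' >/dev/null;python3 lv.py
python3 -m crank '[[-0.5,0,0,-0.1,-0.6,0.3,-1]]' >/dev/null;python3 lv.py
python3 -m crank '[[-0.5,0,0,-0.1,-0.6,0.3,-1]]' >/dev/null;python3 lv.py
python3 -m crank '[[-0.5,0,0,-0.1,-0.6,0.3,-1]]' >/dev/null;python3 lv.py
```

```text
31.3 ang 32.10 r 149.8 yaw-ang 2.0  push 12.8 rad -1.0 z -12.5  tcpz 0.0758 tilt [ 0.2 -0. ] w 0.167
31.4 ang 32.94 r 149.7 yaw-ang 1.7  push 12.8 rad 0.3 z -14.3  tcpz 0.0758 tilt [ 0.3 -0. ] w 0.166
31.5 ang 33.68 r 149.7 yaw-ang 1.5  push 14.0 rad -0.5 z -15.3  tcpz 0.0758 tilt [ 0.3 -0. ] w 0.165
31.6 ang 34.43 r 149.8 yaw-ang 1.5  push 13.2 rad 0.2 z -15.0  tcpz 0.0758 tilt [ 0.3 -0. ] w 0.167
31.7 ang 35.14 r 149.7 yaw-ang 1.4  push 13.3 rad -1.4 z -15.3  tcpz 0.0758 tilt [ 0.4 -0. ] w 0.167
31.8 ang 35.87 r 149.7 yaw-ang 1.4  push 12.9 rad -1.1 z -14.6  tcpz 0.0758 tilt [ 0.4 -0. ] w 0.168
31.9 ang 36.58 r 149.7 yaw-ang 1.3  push 13.0 rad -0.3 z -15.7  tcpz 0.0758 tilt [ 0.5 -0. ] w 0.164
32.0 ang 37.30 r 149.8 yaw-ang 1.3  push 13.7 rad -1.8 z -16.2  tcpz 0.0758 tilt [0.5 0. ] w 0.169
32.1 ang 38.03 r 149.7 yaw-ang 1.3  push 13.5 rad -0.4 z -15.6  tcpz 0.0758 tilt [0.6 0. ] w 0.164
32.2 ang 38.75 r 149.7 yaw-ang 1.3  push 12.0 rad -1.0 z -16.0  tcpz 0.0758 tilt [0.6 0. ] w 0.164
```

```bash

python3 -m crank '[[-0.5,0,0,-0.1,-0.6,0.4,-1]]' >/dev/null;python3 lv.py
python3 -m crank '[[-0.5,0,0,-0.1,-0.6,0.4,-1]]' >/dev/null;python3 lv.py
python3 -m crank '[[-0.5,0,0,-0.1,-0.6,0.4,-1]]' >/dev/null;python3 lv.py
python3 -m crank '[[-0.5,0,0,-0.1,-0.5,0.4,-1]]' >/dev/null;python3 lv.py
python3 -m crank '[[-0.5,0,0,-0.1,-0.3,0.4,-1]]' >/dev/null;python3 lv.py
python3 -m crank '[[-0.5,0,0,-0.1,-0.2,0.4,-1]]' >/dev/null;python3 lv.py
python3 -m crank '[[-0.5,0,0,-0.1,-0.2,0.4,-1]]' >/dev/null;python3 lv.py
```

```text
32.3 ang 39.47 r 149.8 yaw-ang 1.2  push 13.6 rad -1.0 z -15.9  tcpz 0.0758 tilt [ 0.6 -0. ] w 0.165
32.4 ang 40.17 r 149.7 yaw-ang 1.2  push 13.5 rad -1.4 z -17.1  tcpz 0.0758 tilt [ 0.6 -0.1] w 0.169
32.5 ang 40.82 r 149.8 yaw-ang 1.3  push 14.0 rad -1.8 z -17.4  tcpz 0.0759 tilt [ 0.6 -0.1] w 0.164
32.6 ang 41.31 r 149.7 yaw-ang 1.4  push 18.2 rad -1.5 z -19.6  tcpz 0.0759 tilt [ 0.6 -0.1] w 0.167
32.7 ang 41.59 r 149.7 yaw-ang 1.5  push 19.9 rad -1.8 z -22.6  tcpz 0.0760 tilt [ 0.7 -0.1] w 0.167
32.8 ang 41.74 r 149.7 yaw-ang 1.6  push 21.0 rad -1.0 z -25.4  tcpz 0.0760 tilt [0.8 0. ] w 0.164
32.9 ang 41.82 r 149.7 yaw-ang 1.8  push 20.3 rad -1.8 z -25.2  tcpz 0.0760 tilt [0.9 0.1] w 0.166
```

The third climb came where expected. Pushing over it a row at a time.

```bash

python3 -m crank '[[-0.6,0.04,0,0,-0.2,0.5,-1]]' >/dev/null;python3 lv.py
python3 -m crank '[[-0.6,0.04,0,0,-0.2,0.5,-1]]' >/dev/null;python3 lv.py
python3 -m crank '[[-0.6,0.04,0,0,-0.2,0.5,-1]]' >/dev/null;python3 lv.py
python3 -m crank '[[-0.6,0.04,0,0,-0.3,0.5,-1]]' >/dev/null;python3 lv.py
python3 -m crank '[[-0.5,0.04,0,0,-0.3,0.5,-1]]' >/dev/null;python3 lv.py
python3 -m crank '[[-0.5,0.04,0,0,-0.3,0.5,-1]]' >/dev/null;python3 lv.py
```

```text
33.0 ang 42.28 r 149.8 yaw-ang 1.6  push 19.2 rad 0.0 z -16.0  tcpz 0.0758 tilt [0.8 0.2] w 0.167
33.1 ang 42.60 r 149.8 yaw-ang 1.6  push 19.6 rad -1.9 z -19.3  tcpz 0.0759 tilt [0.8 0.4] w 0.168
33.2 ang 42.81 r 149.8 yaw-ang 1.7  push 20.9 rad -0.7 z -22.2  tcpz 0.0760 tilt [0.8 0.5] w 0.165
33.3 ang 43.29 r 149.9 yaw-ang 1.6  push 16.0 rad -0.4 z -17.6  tcpz 0.0759 tilt [0.8 0.6] w 0.172
33.4 ang 43.61 r 149.9 yaw-ang 1.6  push 14.9 rad -1.1 z -13.8  tcpz 0.0758 tilt [0.7 0.6] w 0.168
33.5 ang 43.85 r 149.9 yaw-ang 1.8  push 16.7 rad -1.1 z -16.8  tcpz 0.0759 tilt [0.7 0.7] w 0.167
```

```bash

python3 -m crank '[[-0.5,0,0,-0.2,-0.3,0.5,-1]]' >/dev/null;python3 lv.py
python3 -m crank '[[-0.5,0,0,-0.2,-0.3,0.5,-1]]' >/dev/null;python3 lv.py
python3 -m crank '[[-0.5,0,0,-0.2,-0.4,0.4,-1]]' >/dev/null;python3 lv.py
python3 -m crank '[[-0.5,0,0,-0.2,-0.5,0.4,-1]]' >/dev/null;python3 lv.py
python3 -m crank '[[-0.5,0,0,-0.2,-0.5,0.4,-1]]' >/dev/null;python3 lv.py
python3 -m crank '[[-0.5,0,0,-0.2,-0.5,0.3,-1]]' >/dev/null;python3 lv.py
python3 -m crank '[[-0.5,0,0,-0.2,-0.5,0.3,-1]]' >/dev/null;python3 lv.py
python3 -m crank '[[-0.5,0,0,-0.2,-0.5,0.3,-1]]' >/dev/null;python3 lv.py
python3 -m crank '[[-0.5,0,0,-0.1,-0.5,0.3,-1]]' >/dev/null;python3 lv.py
python3 -m crank '[[-0.5,0,0,-0.1,-0.5,0.3,-1]]' >/dev/null;python3 lv.py
```

```text
33.6 ang 44.13 r 149.9 yaw-ang 1.9  push 16.7 rad 0.0 z -24.2  tcpz 0.0760 tilt [0.7 0.6] w 0.165
33.7 ang 44.68 r 149.9 yaw-ang 1.7  push 14.8 rad -1.1 z -20.0  tcpz 0.0759 tilt [0.7 0.4] w 0.166
33.8 ang 45.13 r 149.8 yaw-ang 1.7  push 14.5 rad -1.1 z -20.2  tcpz 0.0759 tilt [0.8 0.4] w 0.162
33.9 ang 45.69 r 149.8 yaw-ang 1.8  push 14.7 rad -1.6 z -17.9  tcpz 0.0759 tilt [0.9 0.3] w 0.166
34.0 ang 46.31 r 149.8 yaw-ang 1.7  push 14.3 rad -0.9 z -17.1  tcpz 0.0758 tilt [0.9 0.2] w 0.170
34.1 ang 46.93 r 149.8 yaw-ang 1.7  push 13.7 rad -0.9 z -15.7  tcpz 0.0758 tilt [1.1 0.1] w 0.167
34.2 ang 47.61 r 149.8 yaw-ang 1.6  push 13.0 rad -1.0 z -16.5  tcpz 0.0758 tilt [1.2 0. ] w 0.165
34.3 ang 48.49 r 149.4 yaw-ang 1.3  push 6.9 rad -2.7 z -6.9  tcpz 0.0760 tilt [ 1.4 -0.1] w 0.168
34.4 ang 49.47 r 149.3 yaw-ang 0.9  push 8.8 rad -0.7 z -13.5  tcpz 0.0761 tilt [ 1.4 -0.1] w 0.165
34.5 ang 50.46 r 149.3 yaw-ang 0.4  push 9.6 rad -2.0 z -14.1  tcpz 0.0761 tilt [ 1.4 -0.2] w 0.165
```

The dip came at about 48.5° and the push is recovering. I'll go on to about 55°, short of the fourth climb at 59°.

```bash

python3 -m crank '[[-0.4,0,0,-0.1,-0.7,0.4,-1]]' >/dev/null;python3 lv.py
python3 -m crank '[[-0.4,0,0,-0.1,-0.7,0.4,-1]]' >/dev/null;python3 lv.py
python3 -m crank '[[-0.4,0,0,-0.1,-0.7,0.4,-1]]' >/dev/null;python3 lv.py
python3 -m crank '[[-0.4,0,0,-0.1,-0.7,0.4,-1]]' >/dev/null;python3 lv.py
python3 -m crank '[[-0.4,0,0,-0.1,-0.7,0.4,-1]]' >/dev/null;python3 lv.py
python3 -m crank '[[-0.4,0,0,-0.1,-0.7,0.4,-1]]' >/dev/null;python3 lv.py
python3 -m crank '[[-0.4,0,0,-0.1,-0.7,0.4,-1]]' >/dev/null;python3 lv.py
```

```text
34.6 ang 51.08 r 149.3 yaw-ang 0.5  push 9.9 rad -1.5 z -15.4  tcpz 0.0761 tilt [ 1.4 -0.3] w 0.166
34.7 ang 51.63 r 149.2 yaw-ang 0.7  push 10.4 rad -1.0 z -15.6  tcpz 0.0762 tilt [ 1.3 -0.4] w 0.168
34.8 ang 52.18 r 149.2 yaw-ang 0.9  push 9.2 rad -1.5 z -15.0  tcpz 0.0761 tilt [ 1.3 -0.5] w 0.165
34.9 ang 52.73 r 149.2 yaw-ang 1.1  push 9.9 rad -1.1 z -13.9  tcpz 0.0761 tilt [ 1.3 -0.6] w 0.169
35.0 ang 53.13 r 149.0 yaw-ang 1.5  push 10.5 rad -2.1 z -13.8  tcpz 0.0764 tilt [ 1.3 -0.7] w 0.168
35.1 ang 53.65 r 149.0 yaw-ang 1.7  push 10.6 rad -2.1 z -16.7  tcpz 0.0764 tilt [ 1.2 -0.7] w 0.166
35.2 ang 54.20 r 149.0 yaw-ang 1.9  push 9.8 rad -1.2 z -15.7  tcpz 0.0764 tilt [ 1.2 -0.8] w 0.166
```

```bash

python3 -m crank '[[-0.4,0.04,0,0,-0.3,0.2,-1]]' 60 >/dev/null;python3 lv.py
python3 -m crank '[[-0.3,0.02,0,0,0,0.2,-1]]' 60 >/dev/null;python3 lv.py
python3 -c "
from h import *
for i in range(10): manip.camera('top')
a=snap('top','t6.png');b=snap('scene','s6.png')
cv2.imwrite('pics/m6.png',np.hstack([cv2.resize(a[160:290,170:420,::-1],(500,260)),cv2.resize(b[120:220,205:290,::-1],(221,260))]))"; python3 lv.py
```

```text
35.3 ang 54.56 r 149.0 yaw-ang 1.9  push 9.8 rad -0.6 z -8.1  tcpz 0.0763 tilt [ 1.3 -0.7] w 0.169
35.4 ang 54.61 r 149.0 yaw-ang 1.9  push 10.8 rad -1.0 z -12.3  tcpz 0.0764 tilt [ 1.3 -0.6] w 0.166
36.0 ang 54.60 r 149.0 yaw-ang 1.9  push 11.3 rad -0.7 z -11.4  tcpz 0.0763 tilt [ 1.3 -0.6] w 0.165
```

View pics/m6.png

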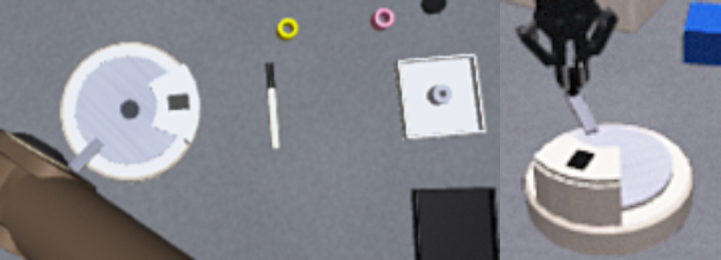

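The picture shows the lever swung round and held, the narrow sleeve in the white tray, and the other things in view where they were. The hold stayed at 54.6° and about 11 N over 0.6 s, so I'm handing in.

```bash
python3 -c "
from workcell import manip
print(manip.hand_in())"; python3 lv.py
```

```text
the job is handed in; nothing more can be done
None
the job is handed in; nothing more can be done
```

I handed the job in at about 36 s of the 72 s. The wide sleeve is on the pin, the narrow one is in the white tray, and the gripper holds the lever at the third click.

- **Sleeves:** I told the two apart by their bores in an enlarged picture. The wide one went down the pin with no resistance, and its rim sat where a fully seated sleeve should (row 173 seen, 173.6 predicted). It later passed under the hood still on the pin. The narrow one stands in the white tray.
- **Lever:** The push began to climb at about 5°, 23° and 41° on my scale, which reads about 1° at rest, so the clicks are about 18° apart. After the third climb the push dipped near 48.5° and returned to about 10 N. The lever is held at 54.6°, about 4° short of the expected fourth climb near 59°. It did not move during the last 0.6 s, at about 11 N and 60 N grip.
- **What disagreed:**
    - My first push stalled at about 6°, and the lever sprang back to rest while I corrected a tool tilt. I then started the swing again, before any click had been passed.
    - The measured peaks were 18–21 N, not 12 N, with up to 25 N of downward force from the loaded grip.
    - The dip at the second click was barely visible, so I counted clicks by the climbs and their even spacing.
    - The gripper crept about 3 mm up the knob.

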